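# Roll the drill core onto the counting line and start the count

## Task

Push the top of the pale stone drill core sideways with the fingertips, so that it rolls across the white board until it lies centred over and along the red line in front of the probe; keep the fingertips on its upper half and never grip it or pick it up. Once it lies still there, press the red button on the count box down to start the count. Do not press the button before that, and leave the dark core and everything else where it is.

Things in the scene. Friction and masses are not known exactly. Their poses are not given: they have to be found in the camera images.
- pale_core_center (a point): Centre of the pale beige stone drill core: solid cylinder, 44 mm across, 100 mm long, about 0.4 kg, lying on the white board, its top 22 mm above this point. x axis = its long axis; y and z turn as it rolls. Rolling resistance stops it within millimetres after a slow push. Starts 65 to 110 mm from the red line on either side, within 5 degrees of parallel to it.
- dark_core_center (a point): Centre of the near-black stone drill core of the same size and weight, lying on the board on the other side of the red line; x axis = its long axis. Not to be disturbed.
- line_mid (a point): Middle of the straight red line, 10 mm wide, 148 mm long, across the middle of the fixed white board, on its upper face (8 mm above the table). x axis = along the line towards the probe, y axis = across the line, the way the cores roll, z up.
- board: Fixed flat level white counting board, 150 mm along x by 360 mm along y, 8 mm thick; origin under its centre, axes as the red line's. A fixed cylindrical probe, 48 mm across, up to 68 mm above the table, stands past the end of the line, from 89 to 200 mm along +x.
- count_button_top (a point): Centre of the top face of the round red push button (32 mm across) on top of the fixed cream count box (110 x 90 mm, 45 mm high), which stands left or right of the board; the button is pressed straight down.
- count_button (a joint): Travel of the count button in m: 0 = up, 0.006 = fully down (about 5 N); springs back.
- chip_tray: fixed open cardboard tray with rock chips, 110 x 110 mm, 35 mm high, on the side of the board opposite the count box; origin at the centre of its underside
- amber_jar: amber glass jar with white cap, 48 mm across, 75 mm high, standing; bystander, origin under its middle
- rock_slab: loose grey-beige rock slab, 85 x 110 x 30 mm, lying flat; bystander, origin under its middle
- screwdriver: screwdriver with red handle, lying; bystander, origin under its middle
- dust_brush: brush, lying; bystander, origin under its middle
- sample_can: plain aluminium can, 60 mm across, 60 mm high, standing; bystander, origin under its middle
- pen_cup: empty blue cup, 68 mm across, 85 mm high; bystander, origin under its middle
Not all that is in view belongs to the job. What is shaped like the part that bears pale_core_center but green is not meant.

How it is judged (in metres and radians):
On the way, in this order (a step that is already met when the one before it is completed fails the run):
1. the pale core has rolled on the board through more than 70 degrees (angle between pale_core_center's own z axis and vertical above 1.2 rad and z of pale_core_center in the frame of line_mid below 0.03 m), for 0.02 s.
2. the pale core lies still on the red line (y of pale_core_center in the frame of line_mid between -0.008 and 0.008 m and x of pale_core_center in the frame of line_mid between -0.03 and 0.03 m and angle between the x axis of pale_core_center and the x axis of line_mid, either way round below 0.16 rad and z of pale_core_center in the frame of line_mid between 0.018 and 0.026 m and linear speed of pale_core below 0.01 m/s), for 0.3 s.
3. the count button is pressed while the core lies on the line (y of pale_core_center in the frame of line_mid between -0.008 and 0.008 m and x of pale_core_center in the frame of line_mid between -0.03 and 0.03 m and angle between the x axis of pale_core_center and the x axis of line_mid, either way round below 0.16 rad and z of pale_core_center in the frame of line_mid between 0.018 and 0.026 m and value of joint count_button above 0.004 m), for 0.05 s.
At the end, for the whole second after the job is handed in: The pale core lies at rest on the board, its centre within 8 mm of the red line's middle across it and 30 mm along it, its axis within 0.16 rad of the line, the dark core within 12 mm of its start and the count button released (all of step 2 and distance of dark_core_center from where it was at the start of the episode below 0.012 m and value of joint count_button below 0.002 m); the robot touches nothing.
It fails at once if the fingers reach down past the pale core's mid-height while touching it (or grip it there) (contact force between the fingers and pale_core above 0.3 N and z of the grasp point in the frame of line_mid below 0.038 m).
It fails at once if the pale core is lifted more than 12 mm off the board (z of pale_core_center in the frame of line_mid above 0.034 m).
It fails at once if the count button is pressed before the core lies on the line (value of joint count_button above 0.003 m and not (y of pale_core_center in the frame of line_mid between -0.008 and 0.008 m and x of pale_core_center in the frame of line_mid between -0.03 and 0.03 m and angle between the x axis of pale_core_center and the x axis of line_mid, either way round below 0.16 rad and z of pale_core_center in the frame of line_mid between 0.018 and 0.026 m)).
It fails at once if the dark core is moved more than 12 mm (distance of dark_core_center from where it was at the start of the episode above 0.012 m).
It fails at once if a bystander is moved more than 25 mm (distance of any of amber_jar, rock_slab, screwdriver, dust_brush, sample_can, pen_cup from where it was at the start of the episode above 0.025 m).
It also fails if it takes over 64 s, if anything falls off the work surface, if the arm or the gripper's body presses on something with over 40 N, if the wrist force passes 120 N, or if a joint passes its speed limit or range.

## Robot

A 6-joint arm with a two-finger parallel gripper is mounted at the origin on the work surface. World frame = base frame: x ahead of the robot, y to its left, z up, the work surface at z = 0. Lengths are in m, angles in degrees, forces in N, time in s.
With the tool pointing down it reaches from about 0.35 to 0.875 m from the base axis. Payload 4.2 kg.
Tool frame: the origin (TCP) lies at the very end of the fingers, on their centre line; the grasp point (between the pads) lies 19 mm behind it (tcp_to_grasp is the z of the grasp point in the tool frame, in m); z points along the fingers, y is the direction in which the jaws open and shut (so a half turn about z gives the same grasp; the last joint's range is limited). The gripper opens to 87 mm and grips with 3 to 60 N. Pads are 19 mm wide; open, the fingers measure 117 mm over their backs; the gripper's body (75 mm by 190 mm) begins 51 mm behind the grasp point.
Start: joints at [90.218, 22.042, 0.453, 0, -68.411, -14.817], TCP at [0.158, 0.605, 0.223] pointing down, gripper open.
Joint ranges: [-179.83, 179.83], [-69.29, 118.12], [-61.27, 80.66], [-181.25, 117.63], [-171.15, -9.14], [-177.46, 177.46]. Speed limits (degrees/s): [159.86, 159.86, 180, 180, 180, 180].

## Interface

Orientations are given as a 3x3 rotation matrix whose columns are the frame's x, y, z axes.
In Python, from station import sense, capture, camera_params, finish_job, tcp_to_grasp gives the robot as it stands.
- The arm moves only by the shell command python3 -m inch 'ROWS'. ROWS is JSON, a list of rows, each an object of numbers: "jaw": the closure in counts, from 0 (fully open) to 255 (shut); "x", "y", "z": the shift along the world's x, y, z normalised to -1 to 1, where 1 is 0.06 m; "ax", "ay", "az": the turn, a rotation vector about the world's x, y, z normalised to -1 to 1, where 1 is 10 degrees. A call has 1 to 12 rows; each row shifts and turns the pose as measured when the row begins; what a row does not reach is not made up. A row lasts 1/8 s, in which the tool goes at most 62.5 mm and 10.7 degrees, less where a joint would pass 70% of its speed; a pose out of reach is approached as far as the arm can. A call with a number of a shift or a turn outside -1 to 1 is refused whole. A call with a gripper value outside its range is refused whole. The fingers move at their own pace and stop on an object; the grip force is fixed at half the most. Time passes only in rows, so rows that do not move let the fingers close. It gives the time, the measured TCP pose, the force and the opening at its end, in the units of the state.
- sense(): the state, without advancing time (a new reading comes with each control period).
- capture(name): name is "side" or "top"; returns the picture (480x640x3 uint8, red, green, blue); there is no depth.
- camera_params(name): a dict with "vfov" (degrees; the focal length in pixels is half the picture's height over the tangent of half this angle, whatever the lens; pixels are square), "cx", "cy" (the principal point, pixels), "D" ([k1, k2, p1, p2, k3] as OpenCV has them; the pictures are not rectified), "R" (3x3) and "t" (3): a world point X has camera coordinates R X + t. Camera axes: x right, y down, z forward; pixel columns grow to the right and rows downward; lengths in m; the calibration is good to about 2 mm. A picture is of the moment at which its call begins. camera_params takes no time and is no camera call.
- finish_job(): hands the job in, once; it reports no verdict.
The state is a dict: "time_s": time; "joints": joint angles; "joint_velocities": joint speeds; "effort": joint torques, N m; "tcp_pos": TCP position; "ee_rot": TCP orientation; "wrist_force": force on the tool from outside, world axes, zero at the start; "moment": the same for the moment, N m; "gripper_width": opening from 0.0 (shut) to 1.0 (fully open).
Only numpy, scipy, OpenCV 4.12 (cv2) and the standard library are available. Lean on these libraries where they do the work, as an engineer would, in place of code of your own. Each camera call takes 0.05 s, during which the arm holds its last target.

## Working session

There is one attempt and no reset: what is moved stays moved. The work goes in short steps, Python scripts to look and compute and a shell command to move; the robot and the scene stay as the last step left them, time stands still between calls to the robot, and variables do not carry over. Pictures are saved under pics/ and viewed, and the job is handed in when it is done.

```bash
mkdir -p pics; ls; cat > h.py <<'E'
import numpy as np, cv2
from station import *
def K(p):
    f=240/np.tan(np.radians(p["vfov"])/2); return np.array([[f,0,p["cx"]],[0,f,p["cy"]],[0,0,1.]])
def ray(p,uv):
    q=cv2.undistortPoints(np.array(uv,float).reshape(-1,1,2),K(p),np.array(p["D"],float)).reshape(-1,2)
    R=np.array(p["R"]);t=np.array(p["t"])
    return -R.T@t, np.c_[q,np.ones(len(q))]@R
def onz(p,uv,z):
    c,d=ray(p,uv); return c+d*((z-c[2])/d[:,2])[:,None]
def proj(p,X):
    R=np.array(p["R"]);r,_=cv2.Rodrigues(R)
    return cv2.projectPoints(np.array(X,float).reshape(-1,1,3),r,np.array(p["t"],float),K(p),np.array(p["D"],float))[0].reshape(-1,2)
def snap(n,f):
    im=capture(n); cv2.imwrite(f"pics/{f}.png",im[:,:,::-1]); np.save(f"pics/{f}.npy",im); return im
E
python3 - <<'E'
from h import *
snap("top","top0");snap("side","side0")
for n in("top","side"):
    p=camera_params(n);print(n,p["vfov"],p["D"],-np.array(p["R"]).T@np.array(p["t"]))
s=sense();print(s,tcp_to_grasp)
E
```

```text
pics
top 42.239740658406056 [-0.02505824  0.          0.          0.          0.        ] [ 0.41250973 -0.014178    1.45247247]
side 44.37664260369623 [-0.03346766  0.          0.          0.          0.        ] [0.37700193 0.80749911 1.05257204]
{'time_s': 0.1, 'joints': array([ 9.02158653e+01,  2.20865204e+01,  3.87996826e-01, -2.24554577e-02,
       -6.84101819e+01, -1.48178572e+01]), 'joint_velocities': array([ 0.048046  , -0.13094265,  0.13492875, -0.00421396,  0.03355978,
        0.04586323]), 'effort': array([-3.66814020e-04, -3.91687274e+01,  1.87934035e+01,  4.23191249e+00,
        1.34776978e-02, -7.36192419e-05]), 'tcp_pos': array([0.15741265, 0.60431084, 0.22157731]), 'ee_rot': array([[ 9.67663977e-01, -2.52242543e-01, -3.57274638e-04],
       [-2.52242761e-01, -9.67662123e-01, -1.89860125e-03],
       [ 1.33186872e-04,  1.92732798e-03, -9.99998134e-01]]), 'wrist_force': array([ 0.43906921, -0.24983843,  0.34951745]), 'moment': array([-0.01992398,  0.01323463,  0.04846686]), 'gripper_width': 0.9983032179214985} -0.0187
```

View pics/top0.png

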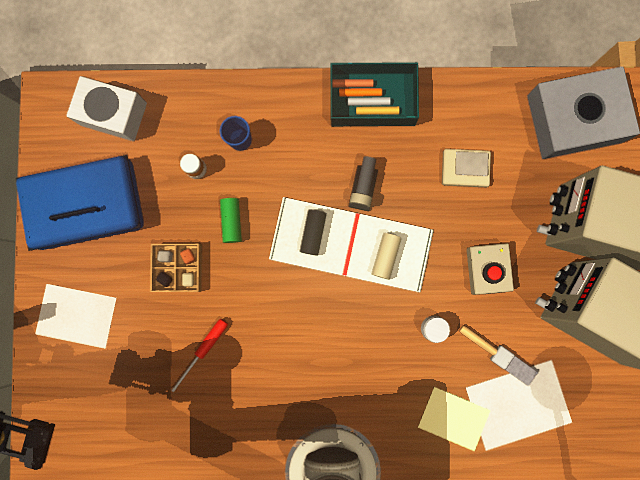

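View pics/side0.png

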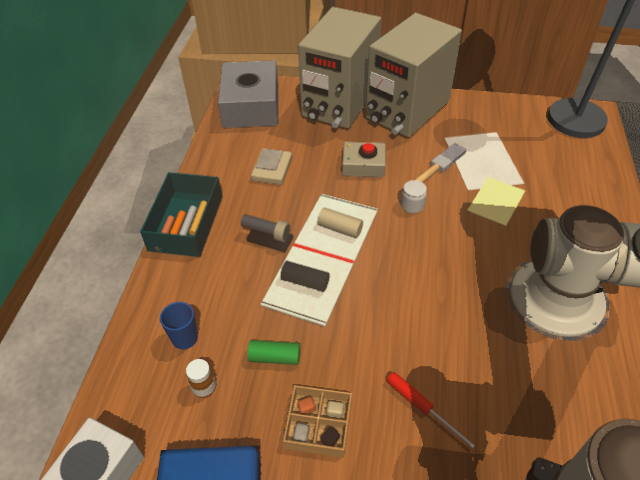

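Candidates for the core in the top view are the pale cylinder at (386,255), the near-black one at (313,232), and the green one at (231,219), which lies off the board. The pale beige one on the white board fits the description. Next I measure it and check an enlarged crop.

```bash
cat > meas.py <<'E'
from h import *
def comp(m,uv):
    m=cv2.morphologyEx(m.astype(np.uint8),cv2.MORPH_OPEN,np.ones((3,3)))
    n,l,st,c=cv2.connectedComponentsWithStats(m)
    k=min((i for i in range(1,n) if st[i,4]>25),key=lambda i:np.hypot(*(c[i]-uv)))
    return l==k
def redline(im,p,z=0.008,near=(353,243)):
    hsv=cv2.cvtColor(im,cv2.COLOR_RGB2HSV)
    m=((hsv[...,0]<8)|(hsv[...,0]>172))&(hsv[...,1]>140)&(hsv[...,2]>110)
    m=comp(m,near); ys,xs=np.nonzero(m)
    P=onz(p,np.c_[xs,ys],z)[:,:2]
    r=cv2.minAreaRect(P.astype(np.float32)*1000); return m,r
E
python3 - <<'E'
from meas import *
p=camera_params("top");im=np.load("pics/top0.npy")
m,r=redline(im,p);print("line",r,m.sum())
hsv=cv2.cvtColor(im,cv2.COLOR_RGB2HSV)
for u,v in((386,255),(382,250),(395,236),(410,260),(300,215),(313,232)):print(u,v,hsv[v,u])
cv2.imwrite("pics/crop0.png",cv2.resize(im[190:300,260:520,::-1],None,fx=3,fy=3,interpolation=cv2.INTER_CUBIC))
ps=camera_params("side");i2=np.load("pics/side0.npy")
cv2.imwrite("pics/crop0s.png",cv2.resize(i2[120:330,230:480,::-1],None,fx=2.8,fy=2.8,interpolation=cv2.INTER_CUBIC))
E
```

```text
line ((524.1879272460938, -46.09242248535156), (8.406208038330078, 144.57781982421875), 77.39044952392578) 221
386 255 [ 24  78 242]
382 250 [ 22  93 233]
395 236 [ 21  92 238]
410 260 [ 33  19 250]
300 215 [ 32  20 249]
313 232 [22 72 81]
```

View pics/crop0.png

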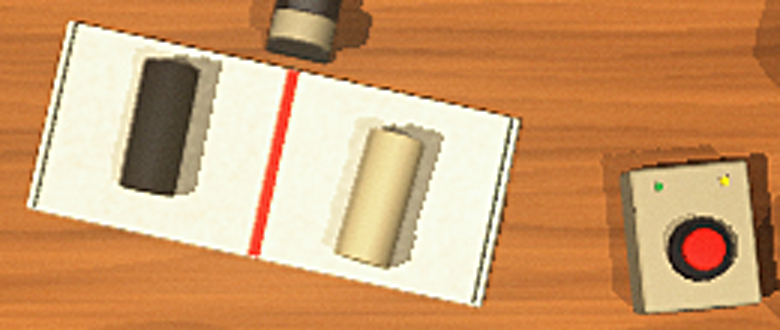

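View pics/crop0s.png

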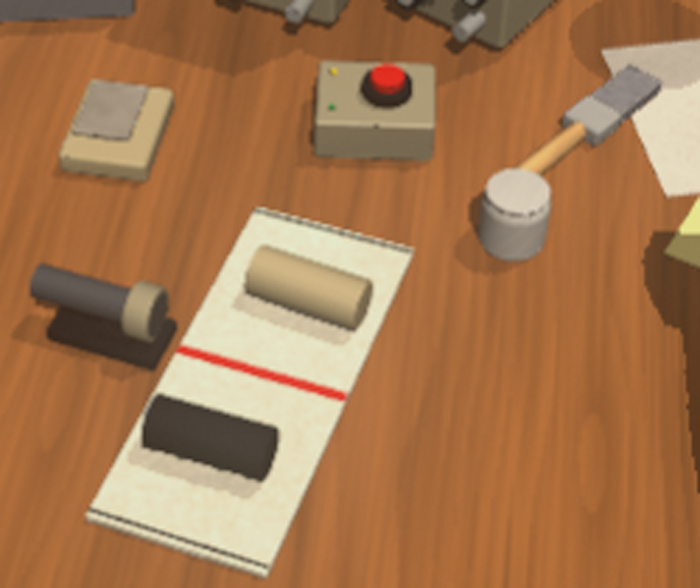

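```bash
cat >> meas.py <<'E'
def rectz(m,p,z):
    ys,xs=np.nonzero(m); P=onz(p,np.c_[xs,ys],z)[:,:2]
    c,s,a=cv2.minAreaRect(P.astype(np.float32)*1000)
    if s[0]<s[1]: a+=90; s=s[::-1]
    a=(a+90)%180-90
    return np.round(c,1),np.round(s,1),round(a,2)
def pale(im,near):
    hsv=cv2.cvtColor(im,cv2.COLOR_RGB2HSV)
    m=(hsv[...,0]>16)&(hsv[...,0]<30)&(hsv[...,1]>55)&(hsv[...,1]<140)&(hsv[...,2]>140)
    return comp(m,near)
def dark(im,near):
    hsv=cv2.cvtColor(im,cv2.COLOR_RGB2HSV); return comp(hsv[...,2]<100,near)
def red(im,near):
    hsv=cv2.cvtColor(im,cv2.COLOR_RGB2HSV)
    return comp(((hsv[...,0]<8)|(hsv[...,0]>172))&(hsv[...,1]>140)&(hsv[...,2]>110),near)
def report(tag,near):
    for n in("top","side"):
        p=camera_params(n);im=np.load(f"pics/{n}{tag}.npy")
        N=near[n]
        print(n,"line",rectz(red(im,N[0]),p,.008),"pale",rectz(pale(im,N[1]),p,.03),"dark",rectz(dark(im,N[2]),p,.03))
        print("  btn@53",rectz(red(im,N[3]),p,.053))
NEAR={"top":[(353,243),(386,255),(313,232),(494,273)],"side":[(323,253),(340,222),(305,276),(368,150)]}
E
python3 - <<'E'
from meas import *
report("0",NEAR)
p=camera_params("top");im=np.load("pics/top0.npy")
# board corners
for z,uv in((.008,[(285,198),(433,229),(420,291),(270,260)]),(.06,[(436,328)]),(.045,[(468,247),(511,244),(516,292),(474,294)]),(.01,[(461,327),(538,382)])):print(z,onz(p,uv,z)[:,:2].round(3).tolist())
o=im.copy()
for f,N in((pale,1),(dark,2),(red,0),(red,3)):
    o[f(im,NEAR["top"][N])]=[255,0,255]
s=camera_params("side");i2=np.load("pics/side0.npy");
for f,N in((pale,1),(dark,2),(red,0),(red,3)):
    i2[f(i2,NEAR["side"][N])]=[255,0,255]
cv2.imwrite("pics/ov0.png",np.hstack([cv2.resize(o[190:300,260:520,::-1],(390,165)),cv2.resize(i2[120:330,230:480,::-1],(390,328))[:165]]) )
cv2.imwrite("pics/ov1.png",np.vstack([cv2.resize(o[190:300,260:520,::-1],(600,254)),cv2.resize(i2[120:330,230:480,::-1],(400,336))[:, :].repeat(1,0) if 0 else cv2.copyMakeBorder(cv2.resize(i2[120:330,230:480,::-1],(400,336)),0,0,0,200,0)]))
E
```

```text
top line (array([524.2, -46.1]), array([144.6,   8.4]), -12.61) pale (array([ 498.7, -133.4]), array([112.4,  57.6]), -16.16) dark (array([551.3,  40.9]), array([102.8,  41.9]), -11.46)
  btn@53 (array([ 454.6, -367.5]), array([31.7, 29.3]), 89.69)
side line (array([516. , -41.3]), array([132.3,   8.3]), -12.61) pale (array([ 497.1, -129.5]), array([105.7,  49.6]), -16.86) dark (array([549. ,  45.4]), array([108.6,  51.4]), -11.46)
  btn@53 (array([ 452.4, -372. ]), array([35.7, 31.4]), -82.31)
0.008 [[0.633, 0.107], [0.558, -0.239], [0.414, -0.206], [0.488, 0.142]]
0.06 [[0.331, -0.234]]
0.045 [[0.513, -0.312], [0.519, -0.41], [0.41, -0.418], [0.406, -0.323]]
0.01 [[0.33, -0.299], [0.204, -0.475]]
```

View pics/ov1.png

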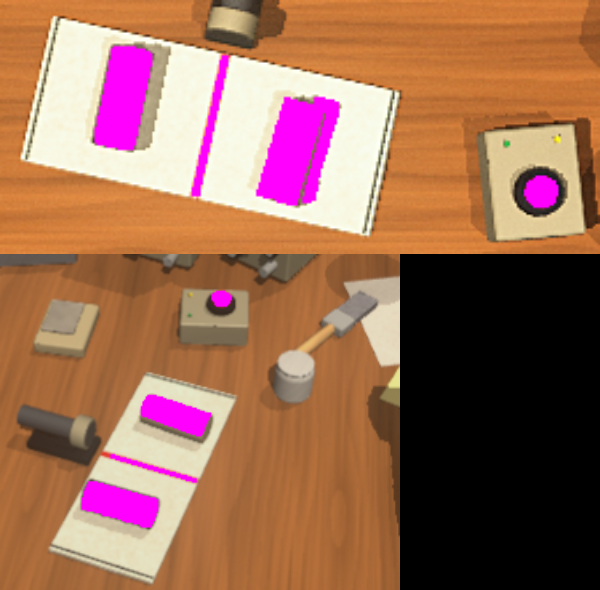

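The top-view pale mask also picks up the shadow, so I look at the profile and separate the two.

```bash
python3 - <<'E'
from meas import *
im=np.load("pics/top0.npy");h=cv2.cvtColor(im,cv2.COLOR_RGB2HSV)
for v in(245,262):print([(u,*h[v,u]) for u in range(366,412,1)])
i2=np.load("pics/side0.npy");h=cv2.cvtColor(i2,cv2.COLOR_RGB2HSV)
print([(v,*h[v,340]) for v in range(200,245,1)])
E
```

```text
[(366, np.uint8(32), np.uint8(18), np.uint8(250)), (367, np.uint8(32), np.uint8(19), np.uint8(250)), (368, np.uint8(32), np.uint8(20), np.uint8(249)), (369, np.uint8(33), np.uint8(20), np.uint8(250)), (370, np.uint8(30), np.uint8(22), np.uint8(249)), (371, np.uint8(31), np.uint8(22), np.uint8(249)), (372, np.uint8(33), np.uint8(18), np.uint8(251)), (373, np.uint8(35), np.uint8(17), np.uint8(252)), (374, np.uint8(28), np.uint8(39), np.uint8(243)), (375, np.uint8(24), np.uint8(51), np.uint8(238)), (376, np.uint8(24), np.uint8(48), np.uint8(241)), (377, np.uint8(24), np.uint8(37), np.uint8(246)), (378, np.uint8(25), np.uint8(37), np.uint8(251)), (379, np.uint8(21), np.uint8(79), np.uint8(201)), (380, np.uint8(21), np.uint8(110), np.uint8(170)), (381, np.uint8(22), np.uint8(109), np.uint8(194)), (382, np.uint8(21), np.uint8(97), np.uint8(221)), (383, np.uint8(21), np.uint8(103), np.uint8(226)), (384, np.uint8(22), np.uint8(92), np.uint8(233)), (385, np.uint8(22), np.uint8(93), np.uint8(234)), (386, np.uint8(22), np.uint8(95), np.uint8(237)), (387, np.uint8(23), np.uint8(85), np.uint8(241
[... 5066 characters left out ...]
 (231, np.uint8(19), np.uint8(85), np.uint8(108)), (232, np.uint8(19), np.uint8(71), np.uint8(104)), (233, np.uint8(20), np.uint8(57), np.uint8(173)), (234, np.uint8(20), np.uint8(56), np.uint8(206)), (235, np.uint8(20), np.uint8(56), np.uint8(208)), (236, np.uint8(21), np.uint8(55), np.uint8(209)), (237, np.uint8(20), np.uint8(56), np.uint8(209)), (238, np.uint8(20), np.uint8(56), np.uint8(210)), (239, np.uint8(21), np.uint8(55), np.uint8(209)), (240, np.uint8(26), np.uint8(47), np.uint8(223)), (241, np.uint8(27), np.uint8(39), np.uint8(230)), (242, np.uint8(28), np.uint8(37), np.uint8(230)), (243, np.uint8(28), np.uint8(37), np.uint8(230)), (244, np.uint8(27), np.uint8(38), np.uint8(230))]
```

```bash
cat >> meas.py <<'E'
def pale(im,near):
    hsv=cv2.cvtColor(im,cv2.COLOR_RGB2HSV).astype(int); H,S,V=hsv[...,0],hsv[...,1],hsv[...,2]
    m=(H>16)&(H<30)&(S<150)&(V>95)&(((S>=74)&(V>=190))|(S>=(92 if V[240,350]>0 and TOP else 76)))
    m=comp(m,near)
    return cv2.morphologyEx(m.astype(np.uint8),cv2.MORPH_CLOSE,np.ones((5,5)))>0
TOP=True
def paleaxis(tag,near):
    """ axis in line frame """
    global TOP
    for n in("top","side"):
        TOP=n=="top"
        p=camera_params(n);im=np.load(f"pics/{n}{tag}.npy");m=pale(im,near[n])
        c,s,a=rectz(m,p,.03); 
        o=im.copy();cs,_=cv2.findContours(m.astype(np.uint8),0,1);cv2.drawContours(o,cs,-1,(255,0,255),1)
        u,v=map(int,near[n]);cv2.imwrite(f"pics/ov_{n}{tag}.png",cv2.resize(o[v-70:v+70,u-90:u+90,::-1],None,fx=3,fy=3))
        # per-slice midline on z=.03 in line dir
        C,_=ray(p,[near[n]])
        print(n,"pale",c,s,a)
E
python3 - <<'E'
from meas import *
paleaxis("0",{"top":(386,255),"side":(340,222)})
a=cv2.imread("pics/ov_top0.png");b=cv2.imread("pics/ov_side0.png")
cv2.imwrite("pics/ovc.png",cv2.resize(np.hstack([a,b]),(800,311)))
E
```

```text
top pale [ 495.9 -126.3] [102.7  43.9] -16.74
side pale [ 494.2 -123.5] [111.8  55.3] -16.84
```

View pics/ovc.png

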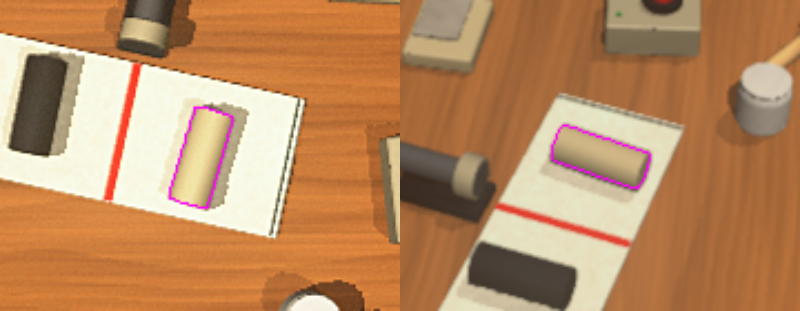

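```bash
python3 -m inch '[{"x":0.38,"y":-0.9,"az":-0.95},{"x":0.38,"y":-0.9,"az":-0.95},{"x":0.38,"y":-0.9,"az":-0.95},{"x":0.38,"y":-0.9,"az":-0.95},{"x":0.38,"y":-0.9,"az":-0.95},{"x":0.38,"y":-0.9,"az":-0.95},{"x":0.38,"y":-0.9,"az":-0.95},{"x":0.38,"y":-0.9,"az":-0.95},{"x":0.38,"y":-0.9,"az":-0.95},{"x":0.38,"y":-0.9,"az":-0.6}]'
```

```text
$[0]: bad value
```

```bash
python3 -m inch '[{"jaw":110,"x":0.38,"y":-0.9,"z":0,"ax":0,"ay":0,"az":-0.95},{"jaw":110,"x":0.38,"y":-0.9,"z":0,"ax":0,"ay":0,"az":-0.95}]'; python3 -m inch '[{"jaw":110,"x":0,"y":0,"z":0,"ax":0,"ay":0,"az":0}]'
```

```text
time_s: 0.35
tcp_pos: [0.2024, 0.4962, 0.2187]
ee_rot: [[0.829, -0.559, -0.002], [-0.559, -0.829, -0.005], [0.002, 0.005, -1.0]]
wrist_force: [0.8, -0.0, 0.0]
gripper_width: 0.855
time_s: 0.48
tcp_pos: [0.2033, 0.4925, 0.2185]
ee_rot: [[0.827, -0.562, -0.002], [-0.562, -0.827, -0.007], [0.002, 0.007, -1.0]]
wrist_force: [0.8, -0.1, 0.3]
gripper_width: 0.748
```

```bash
python3 -m inch '[{"jaw":110,"x":0.38,"y":-0.9,"z":0,"ax":0,"ay":0,"az":-0.7},{"jaw":110,"x":0.38,"y":-0.9,"z":0,"ax":0,"ay":0,"az":-0.7},{"jaw":110,"x":0.38,"y":-0.9,"z":0,"ax":0,"ay":0,"az":-0.7},{"jaw":110,"x":0.38,"y":-0.9,"z":0,"ax":0,"ay":0,"az":-0.7},{"jaw":110,"x":0.38,"y":-0.9,"z":0,"ax":0,"ay":0,"az":-0.7},{"jaw":110,"x":0.38,"y":-0.9,"z":0,"ax":0,"ay":0,"az":-0.7},{"jaw":110,"x":0.38,"y":-0.9,"z":0,"ax":0,"ay":0,"az":-0.7},{"jaw":110,"x":0.38,"y":-0.9,"z":0,"ax":0,"ay":0,"az":-0.7},{"jaw":110,"x":0.38,"y":-0.9,"z":0,"ax":0,"ay":0,"az":-0.7},{"jaw":110,"x":0.38,"y":-0.9,"z":0,"ax":0,"ay":0,"az":-0.7},{"jaw":110,"x":0,"y":0,"z":0,"ax":0,"ay":0,"az":0}]'
```

```text
time_s: 1.85
tcp_pos: [0.4382, -0.0596, 0.2185]
ee_rot: [[-0.273, -0.962, -0.0], [-0.962, 0.273, 0.001], [-0.001, 0.0, -1.0]]
wrist_force: [-1.1, 0.2, -0.5]
gripper_width: 0.57
```

```bash
python3 -m inch '[{"jaw":110,"x":0.35,"y":-0.93,"z":0,"ax":0,"ay":0,"az":-0.05},{"jaw":110,"x":0.35,"y":-0.93,"z":0,"ax":0,"ay":0,"az":0},{"jaw":110,"x":0,"y":-0.1,"z":-0.9,"ax":0,"ay":0,"az":0},{"jaw":110,"x":0,"y":0,"z":-0.7,"ax":0,"ay":0,"az":0},{"jaw":110,"x":0,"y":0,"z":0,"ax":0,"ay":0,"az":0}]'
python3 - <<'E'
from h import *
snap("top","top1");im=snap("side","side1")
E
```

```text
time_s: 2.48
tcp_pos: [0.485, -0.1763, 0.1206]
ee_rot: [[-0.271, -0.962, 0.004], [-0.962, 0.271, 0.001], [-0.002, -0.004, -1.0]]
wrist_force: [0.6, -0.4, 0.3]
gripper_width: 0.567
```

View pics/side1.png

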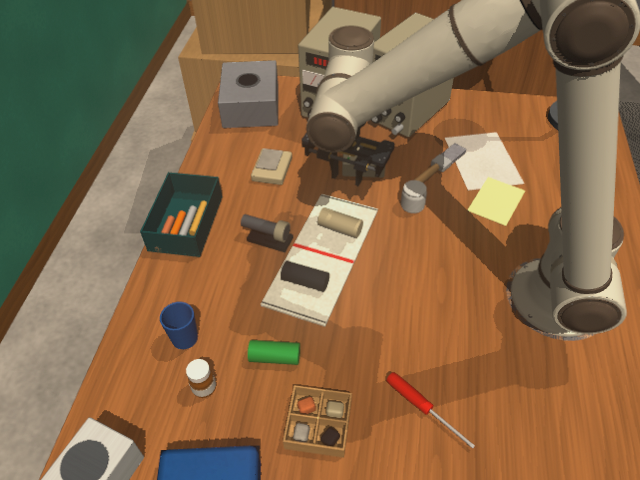

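The gripper is behind the pale core, which sits at (340,222) in the side view, and the core is still undisturbed. Descending.

```bash
python3 -m inch '[{"jaw":110,"x":0,"y":-0.05,"z":-0.7,"ax":0,"ay":0,"az":0},{"jaw":110,"x":0,"y":0,"z":-0.6,"ax":0,"ay":0,"az":0},{"jaw":110,"x":0,"y":0,"z":-0.05,"ax":0,"ay":0,"az":0},{"jaw":110,"x":0,"y":0,"z":0,"ax":0,"ay":0,"az":0}]'
```

```text
time_s: 3.08
tcp_pos: [0.4972, -0.178, 0.052]
ee_rot: [[-0.262, -0.964, 0.034], [-0.965, 0.262, -0.003], [-0.006, -0.033, -0.999]]
wrist_force: [0.6, 0.1, 0.8]
gripper_width: 0.571
```

```bash
python3 -c "
from h import *
s=sense();print(s['joints'],s['wrist_force'])
im=snap('side','side2');cv2.imwrite('pics/c2.png',cv2.resize(im[100:300,200:480,::-1],None,fx=2.8,fy=2.8))"
```

```text
[ -2.0141161   22.99807777 -26.89784259   0.18109044 -38.17332956
 -13.34712053] [0.61416498 0.1348439  0.82231915]
```

View pics/c2.png

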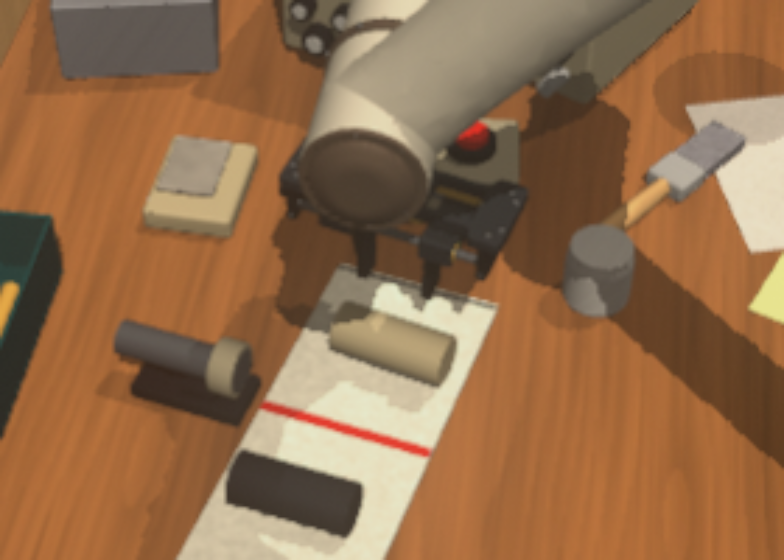

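```bash
python3 -m inch '[{"jaw":110,"x":-0.1,"y":0,"z":0,"ax":0,"ay":0.1,"az":0},{"jaw":110,"x":-0.1,"y":0,"z":0,"ax":0,"ay":0.1,"az":0},{"jaw":110,"x":0,"y":0,"z":-0.1,"ax":0,"ay":0,"az":0},{"jaw":110,"x":0,"y":0,"z":-0.1,"ax":0,"ay":0,"az":0},{"jaw":110,"x":0,"y":0,"z":0,"ax":0,"ay":0,"az":0}]'
```

```text
time_s: 3.75
tcp_pos: [0.4862, -0.1781, 0.0427]
ee_rot: [[-0.262, -0.965, 0.003], [-0.965, 0.262, -0.004], [0.003, -0.004, -1.0]]
wrist_force: [0.8, 1.3, -0.3]
gripper_width: 0.568
```

```bash
python3 -m inch '[{"jaw":110,"x":0,"y":0,"z":-0.09,"ax":0,"ay":0,"az":-0.1},{"jaw":110,"x":0,"y":0,"z":-0.06,"ax":0,"ay":0,"az":0},{"jaw":110,"x":0,"y":0,"z":0,"ax":0,"ay":0,"az":0}]'
python3 -m inch '[{"jaw":110,"x":0.03,"y":0.1,"z":0,"ax":0,"ay":0,"az":0},{"jaw":110,"x":0,"y":0,"z":0,"ax":0,"ay":0,"az":0}]'
```

```text
time_s: 4.12
tcp_pos: [0.486, -0.1782, 0.0326]
ee_rot: [[-0.28, -0.96, 0.002], [-0.96, 0.28, -0.004], [0.003, -0.003, -1.0]]
wrist_force: [-0.2, -0.5, 0.4]
gripper_width: 0.566
time_s: 4.38
tcp_pos: [0.4881, -0.1718, 0.0327]
ee_rot: [[-0.28, -0.96, 0.002], [-0.96, 0.28, -0.004], [0.003, -0.003, -1.0]]
wrist_force: [0.8, 0.0, 1.3]
gripper_width: 0.57
```

```bash
python3 -m inch '[{"jaw":110,"x":0.02,"y":0.07,"z":0.015,"ax":0,"ay":0,"az":0},{"jaw":110,"x":0.02,"y":0.07,"z":0.015,"ax":0,"ay":0,"az":0},{"jaw":110,"x":0.02,"y":0.07,"z":0,"ax":0,"ay":0,"az":0},{"jaw":110,"x":0,"y":0,"z":0,"ax":0,"ay":0,"az":0}]'
python3 -m inch '[{"jaw":110,"x":0.014,"y":0.048,"z":0,"ax":0,"ay":0,"az":0},{"jaw":110,"x":0.014,"y":0.048,"z":0,"ax":0,"ay":0,"az":0}]'
python3 -m inch '[{"jaw":110,"x":0.014,"y":0.048,"z":0,"ax":0,"ay":0,"az":0},{"jaw":110,"x":0.014,"y":0.048,"z":0,"ax":0,"ay":0,"az":0}]'
```

```text
time_s: 4.88
tcp_pos: [0.4924, -0.1581, 0.0351]
ee_rot: [[-0.28, -0.96, 0.003], [-0.96, 0.28, -0.004], [0.003, -0.004, -1.0]]
wrist_force: [-0.4, -0.2, -0.3]
gripper_width: 0.57
time_s: 5.12
tcp_pos: [0.4941, -0.1522, 0.0352]
ee_rot: [[-0.28, -0.96, 0.003], [-0.96, 0.28, -0.004], [0.003, -0.004, -1.0]]
wrist_force: [0.6, -1.0, 1.9]
gripper_width: 0.569
time_s: 5.38
tcp_pos: [0.4959, -0.1462, 0.0353]
ee_rot: [[-0.28, -0.96, 0.003], [-0.96, 0.28, -0.004], [0.003, -0.004, -1.0]]
wrist_force: [-0.4, -1.7, 1.0]
gripper_width: 0.57
```

```bash
python3 -c "
from h import *
im=snap('side','side3');cv2.imwrite('pics/c3.png',cv2.resize(im[100:300,200:480,::-1],None,fx=2.8,fy=2.8))"
```

```text
(no output)
```

View pics/c3.png

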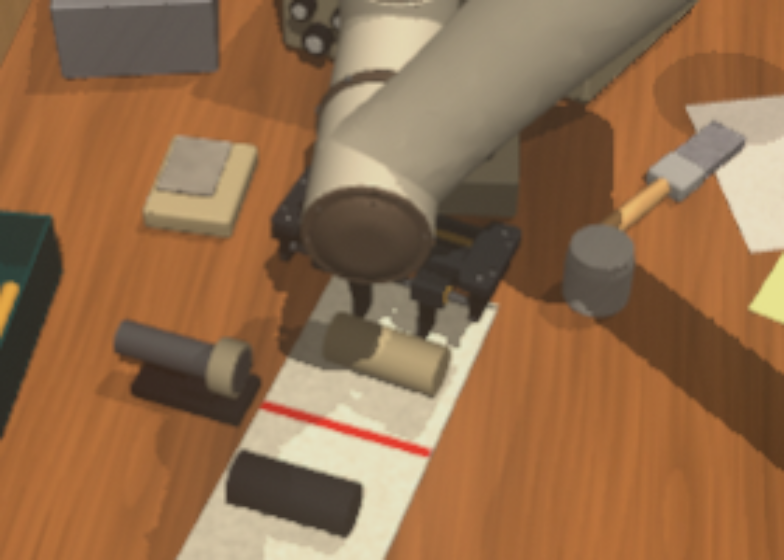

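```bash
python3 -m inch '[{"jaw":110,"x":0.014,"y":0.048,"z":0,"ax":0,"ay":0,"az":0}]'|grep -E "tcp|wrist"
python3 -m inch '[{"jaw":110,"x":0.014,"y":0.048,"z":0,"ax":0,"ay":0,"az":0}]'|grep -E "tcp|wrist"
python3 -m inch '[{"jaw":110,"x":0.014,"y":0.048,"z":0,"ax":0,"ay":0,"az":0}]'|grep -E "tcp|wrist"
python3 -m inch '[{"jaw":110,"x":0.014,"y":0.048,"z":0,"ax":0,"ay":0,"az":0}]'|grep -E "tcp|wrist"
python3 -c "
from h import *
im=snap('side','side4');cv2.imwrite('pics/c4.png',cv2.resize(im[190:270,290:390,::-1],None,fx=7,fy=7))"
```

```text
tcp_pos: [0.4968, -0.143, 0.0353]
wrist_force: [-0.8, -3.5, 3.5]
tcp_pos: [0.4978, -0.14, 0.0354]
wrist_force: [-0.0, -0.7, 0.3]
tcp_pos: [0.4987, -0.1369, 0.0353]
wrist_force: [0.4, -0.5, -0.2]
tcp_pos: [0.4996, -0.1338, 0.0354]
wrist_force: [0.1, -2.4, 1.1]
```

View pics/c4.png

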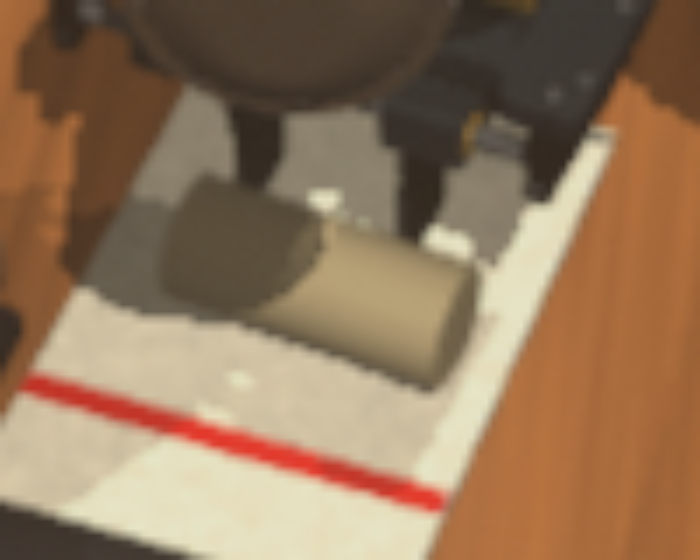

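The forces are intermittent, which suggests the core is running ahead of the fingers and so rolling. To check, I give a brisker short push, stop, and see whether it coasts.

```bash
python3 -m inch '[{"jaw":110,"x":0.05,"y":0.16,"z":0,"ax":0,"ay":0,"az":0},{"jaw":110,"x":-0.014,"y":-0.05,"z":0,"ax":0,"ay":0,"az":0},{"jaw":110,"x":0,"y":0,"z":0,"ax":0,"ay":0,"az":0},{"jaw":110,"x":0,"y":0,"z":0,"ax":0,"ay":0,"az":0}]'
python3 -c "
from h import *
im=snap('side','side5');cv2.imwrite('pics/c5.png',cv2.resize(im[190:270,290:390,::-1],None,fx=7,fy=7))"
```

```text
time_s: 6.48
tcp_pos: [0.5017, -0.1271, 0.0359]
ee_rot: [[-0.279, -0.96, 0.002], [-0.96, 0.279, -0.005], [0.004, -0.004, -1.0]]
wrist_force: [0.2, 0.9, -0.3]
gripper_width: 0.57
```

View pics/c5.png

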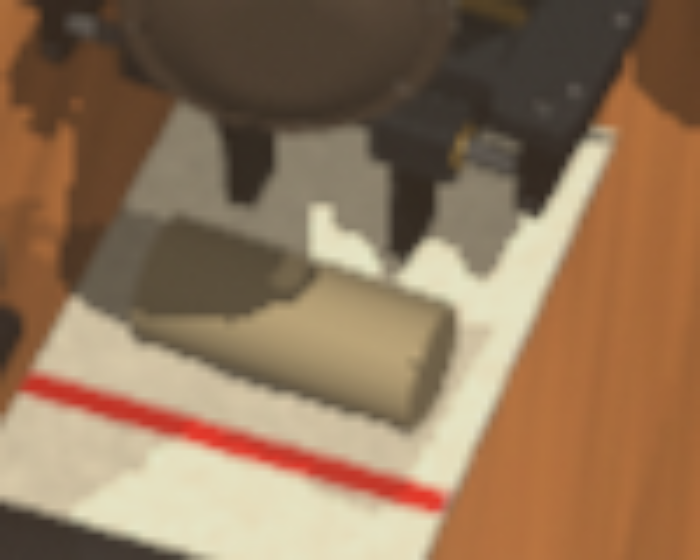

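The core coasted clear of the fingers, so it rolls. Now measuring it.

```bash
python3 -c "
from h import *
im=snap('top','top5');cv2.imwrite('pics/c5t.png',cv2.resize(im[190:300,260:440,::-1],None,fx=4.4,fy=4.4))"
```

```text
(no output)
```

View pics/c5t.png

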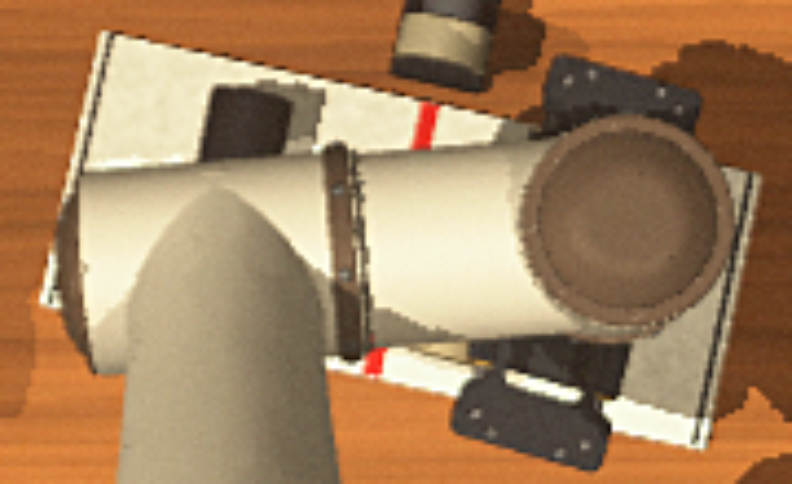

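```bash
cat >> h.py <<'E'
X0=np.array([.5242,-.0461]);a_=np.radians(-12.61);ux=np.array([np.cos(a_),np.sin(a_)]);uy=np.array([-ux[1],ux[0]])
def L(P): P=np.atleast_2d(P)[:,:2]-X0; return np.c_[P@ux,P@uy]*1000
def axis(p,e1,e2,z=.03):
    c,d1=ray(p,e1);_,d2=ray(p,e2)
    n1=np.cross(d1[0],d1[1]);n2=np.cross(d2[0],d2[1]);n1/=np.linalg.norm(n1);n2/=np.linalg.norm(n2)
    if n1@n2<0:n2=-n2
    n=n1+n2   # plane n.(X-c)=0
    r=[]
    for x in(.45,.55): r.append([x,(n@c-n[0]*x-n[2]*z)/n[1]])
    half=np.degrees(np.arccos(n1@n2))/2
    return np.array(r),half
E
python3 - <<'E'
from h import *
p=camera_params("side")
def q(*a):return [(290+u/7-.43,190+v/7-.43) for u,v in a]
r,h=axis(p,q((180,215),(455,300)),q((135,325),(410,430)))
l=L(r);print("core5",l.round(1),np.degrees(np.arctan2(l[1,1]-l[0,1],l[1,0]-l[0,0])),h)
print("line side",L(onz(p,q((30,384),(440,501)),.008)).round(1))
# sanity on initial pic
im=np.load("pics/side0.npy")
from meas import pale,comp
import meas; meas.TOP=False
m=pale(im,(340,222));cs,_=cv2.findContours(m.astype(np.uint8),0,1);hull=cv2.approxPolyDP(cs[0],3,True).reshape(-1,2);print(hull.tolist())
s=sense();print("tcp L",L(s['tcp_pos']))
E
```

```text
core5 [[-68.6 -33.1]
 [ 35.5 -40.6]] -4.099941828387544 2.0524021457009813
line side [[ 69.    3.1]
 [-75.3   2.2]]
[[321, 210], [319, 224], [353, 236], [359, 233], [361, 220]]
tcp L [[ -4.27500987 -84.05086062]]
```

```bash
python3 -m inch '[{"jaw":110,"x":0.011,"y":0.05,"z":-0.01,"ax":0,"ay":0,"az":0.12},{"jaw":110,"x":0.011,"y":0.05,"z":0,"ax":0,"ay":0,"az":0.12},{"jaw":110,"x":0.011,"y":0.05,"z":0,"ax":0,"ay":0,"az":0.12},{"jaw":110,"x":0.006,"y":0.027,"z":0,"ax":0,"ay":0,"az":0},{"jaw":110,"x":0.006,"y":0.027,"z":0,"ax":0,"ay":0,"az":0},{"jaw":110,"x":0.006,"y":0.027,"z":0,"ax":0,"ay":0,"az":0},{"jaw":110,"x":0.006,"y":0.027,"z":0,"ax":0,"ay":0,"az":0},{"jaw":110,"x":0.006,"y":0.027,"z":0,"ax":0,"ay":0,"az":0},{"jaw":110,"x":0.006,"y":0.027,"z":0,"ax":0,"ay":0,"az":0},{"jaw":110,"x":0.006,"y":0.027,"z":0,"ax":0,"ay":0,"az":0},{"jaw":110,"x":0,"y":0,"z":0,"ax":0,"ay":0,"az":0}]'
python3 -c "
from h import *
print(L(sense()['tcp_pos']))
im=snap('side','side6');cv2.imwrite('pics/c6.png',cv2.resize(im[200:280,270:370,::-1],None,fx=7,fy=7,interpolation=cv2.INTER_CUBIC))"
```

```text
time_s: 7.95
tcp_pos: [0.5066, -0.1055, 0.0354]
ee_rot: [[-0.214, -0.977, 0.003], [-0.977, 0.214, -0.005], [0.005, -0.004, -1.0]]
wrist_force: [-0.2, -0.2, 0.7]
gripper_width: 0.567
[[ -4.17174643 -61.82463567]]
```

View pics/c6.png

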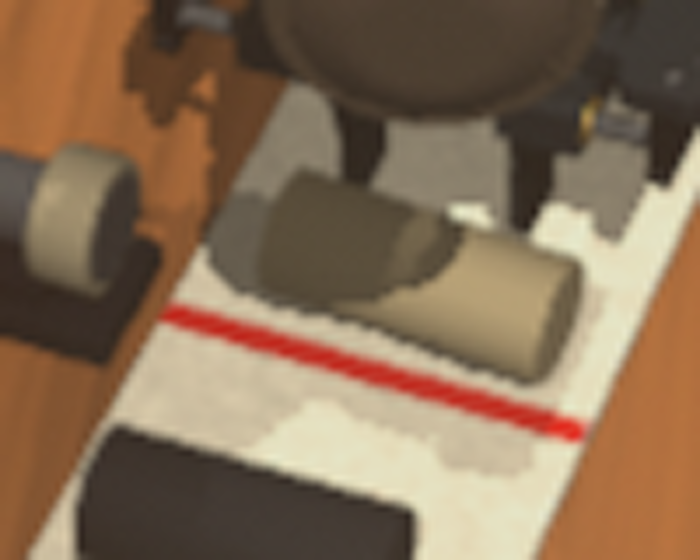

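```bash
python3 -m inch '[{"jaw":110,"x":0.006,"y":0.027,"z":0,"ax":0,"ay":0,"az":0},{"jaw":110,"x":0.006,"y":0.027,"z":0,"ax":0,"ay":0,"az":0},{"jaw":110,"x":0.006,"y":0.027,"z":0,"ax":0,"ay":0,"az":0},{"jaw":110,"x":0.006,"y":0.027,"z":0,"ax":0,"ay":0,"az":0},{"jaw":110,"x":0.006,"y":0.027,"z":0,"ax":0,"ay":0,"az":0},{"jaw":110,"x":0.006,"y":0.027,"z":0,"ax":0,"ay":0,"az":0},{"jaw":110,"x":0.006,"y":0.027,"z":0,"ax":0,"ay":0,"az":0},{"jaw":110,"x":0.006,"y":0.027,"z":0,"ax":0,"ay":0,"az":0},{"jaw":110,"x":0,"y":0,"z":0,"ax":0,"ay":0,"az":0}]'
python3 -c "
from h import *
print(L(sense()['tcp_pos']))
im=snap('side','side7');cv2.imwrite('pics/c7.png',cv2.resize(im[200:280,270:370,::-1],None,fx=7,fy=7,interpolation=cv2.INTER_CUBIC))"
```

```text
time_s: 9.12
tcp_pos: [0.5097, -0.0917, 0.0354]
ee_rot: [[-0.214, -0.977, 0.003], [-0.977, 0.214, -0.005], [0.005, -0.004, -1.0]]
wrist_force: [0.4, -0.9, 0.5]
gripper_width: 0.565
[[ -4.21404745 -47.68173498]]
```

View pics/c7.png

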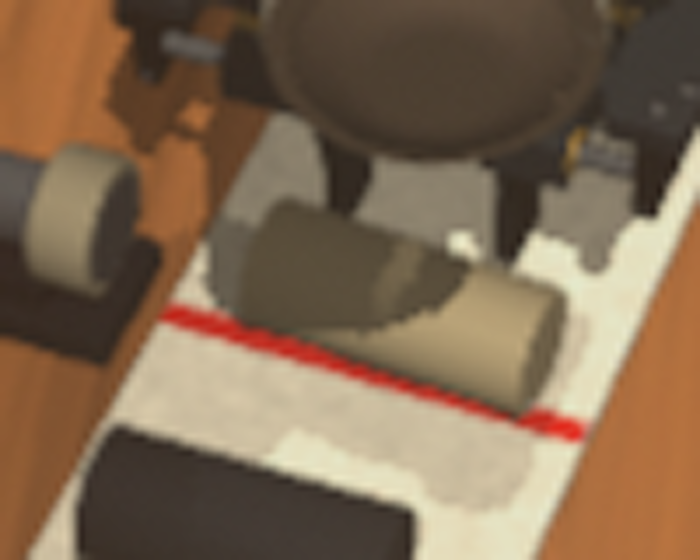

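```bash
python3 -m inch '[{"jaw":110,"x":-0.03,"y":-0.13,"z":0,"ax":0,"ay":0,"az":0},{"jaw":110,"x":-0.03,"y":-0.13,"z":0,"ax":0,"ay":0,"az":0},{"jaw":110,"x":0,"y":0,"z":0.4,"ax":0,"ay":0,"az":0},{"jaw":110,"x":0,"y":0,"z":0.5,"ax":0,"ay":0,"az":0},{"jaw":110,"x":0,"y":-0.2,"z":0.5,"ax":0,"ay":0,"az":0},{"jaw":110,"x":-0.08,"y":-0.6,"z":0.3,"ax":0,"ay":0,"az":0},{"jaw":160,"x":-0.1,"y":-0.7,"z":0,"ax":0,"ay":0,"az":0},{"jaw":255,"x":-0.1,"y":-0.7,"z":0,"ax":0,"ay":0,"az":0},{"jaw":255,"x":-0.1,"y":-0.7,"z":0,"ax":0,"ay":0,"az":0},{"jaw":255,"x":-0.1,"y":-0.7,"z":0,"ax":0,"ay":0,"az":0},{"jaw":255,"x":0,"y":0,"z":0,"ax":0,"ay":0,"az":0}]'
python3 -c "
from h import *
a=snap('top','top8');im=snap('side','side8');cv2.imwrite('pics/c8.png',np.hstack([cv2.resize(x[:,:,::-1],(400,400),interpolation=cv2.INTER_CUBIC) for x in (a[190:300,290:400],im[200:290,270:360])]))"
```

```text
time_s: 10.55
tcp_pos: [0.472, -0.3354, 0.1402]
ee_rot: [[-0.216, -0.976, 0.002], [-0.976, 0.216, -0.006], [0.006, -0.003, -1.0]]
wrist_force: [0.7, -0.2, 0.2]
gripper_width: 0.085
```

View pics/c8.png

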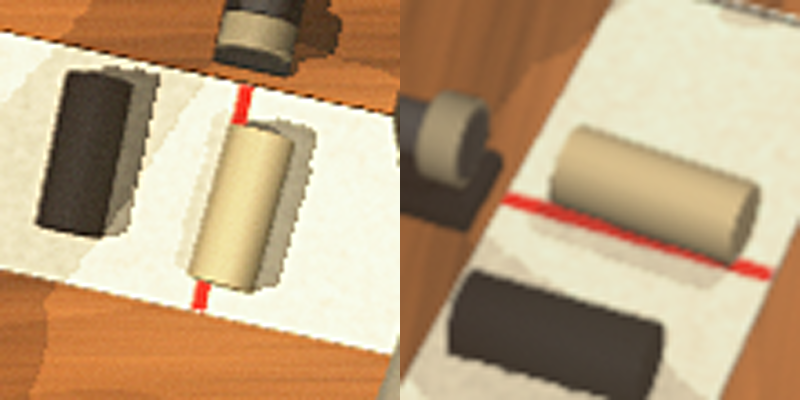

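```bash
cat > m2.py <<'E'
from meas import *
import meas,sys
def silh(tag,nt,ns):
  for n,near in(("top",nt),("side",ns)):
    meas.TOP=n=="top"
    p=camera_params(n);im=np.load(f"pics/{n}{tag}.npy");m=pale(im,near)
    ys,xs=np.nonzero(m);P=onz(p,np.c_[xs,ys],.03);l=L(P)
    lo,hi=l[:,0].min(),l[:,0].max();A=[];B=[]
    for b in np.arange(lo+22,hi-22,3):
        k=np.nonzero((l[:,0]>=b)&(l[:,0]<b+3))[0]
        if len(k)>4: A.append((b,l[k,1].min()));B.append((b,l[k,1].max()))
    A=np.array(A);B=np.array(B);fa=np.polyfit(*A.T,1);fb=np.polyfit(*B.T,1)
    f=(fa+fb)/2; xc=(lo+hi)/2
    # bisector correction: midpoint of silhouette angles; compute via axis()
    E=lambda g:proj(p,[np.r_[X0+(ux*t+uy*np.polyval(g,t))/1000,.03] for t in(-30,30)])
    r,h=axis(p,E(fa),E(fb));q=L(r);g=np.polyfit(*q.T,1)
    print(n,"x",round(xc,1),"len",round(hi-lo,1),"width",round(np.polyval(fb-fa,xc),1),"y",round(np.polyval(g,xc),1),"ang",round(np.degrees(g[0]),2),"half",round(h,2))
    o=im.copy();cs,_=cv2.findContours(m.astype(np.uint8),0,1);cv2.drawContours(o,cs,-1,(255,0,255),1)
    u,v=near;cv2.imwrite(f"pics/s_{n}{tag}.png",cv2.resize(o[v-50:v+50,u-50:u+50,::-1],(390,390)))
  cv2.imwrite(f"pics/s{tag}.png",np.hstack([cv2.imread(f"pics/s_{n}{tag}.png") for n in("top","side")]))
E
python3 - <<'E'
from m2 import *
silh("0",(386,255),(340,222)); silh("8",(356,247),(317,243))
p=camera_params("side");print("side line edge pts",L(onz(p,[(270+.5*0+ (505)*90/400-.4,200+201*90/400-.4),(270+770*90/400-90*400/400-.4,200+272*90/400-.4)],.008)))
E
```

```text
top x -9.9 len 103.0 width 41.8 y -84.7 ang -4.1 half 1.07
side x -12.6 len 109.4 width 52.3 y -81.6 ang -4.48 half 1.14
top x -5.2 len 102.4 width 40.9 y -12.9 ang -3.4 half 0.95
side x -7.8 len 109.6 width 49.0 y -10.2 ang -3.49 half 0.86
side line edge pts [[-126.09966931  -68.73197269]
 [ -75.84429341    0.95596483]]
```

View pics/s8.png

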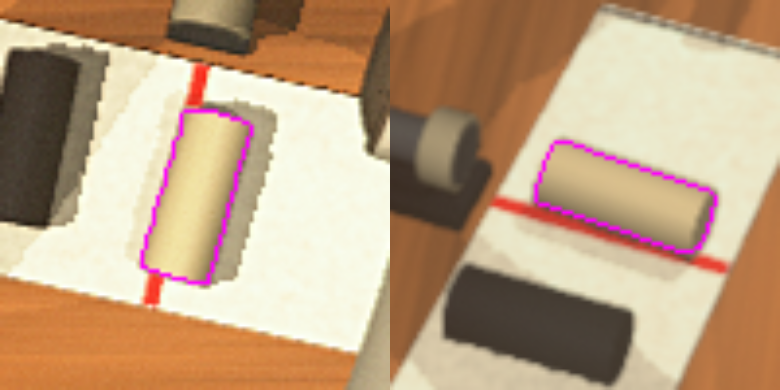

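```bash
python3 -m inch '[{"jaw":110,"x":0.1,"y":0.7,"z":0,"ax":0,"ay":0,"az":0},{"jaw":110,"x":0.1,"y":0.7,"z":0,"ax":0,"ay":0,"az":0},{"jaw":110,"x":0.1,"y":0.7,"z":0,"ax":0,"ay":0,"az":0},{"jaw":110,"x":0.1,"y":0.7,"z":0,"ax":0,"ay":0,"az":0},{"jaw":110,"x":0.1,"y":0.6,"z":0,"ax":0,"ay":0,"az":0},{"jaw":110,"x":0,"y":0,"z":-0.3,"ax":0,"ay":0,"az":0},{"jaw":110,"x":0,"y":0,"z":-0.3,"ax":0,"ay":0,"az":0},{"jaw":110,"x":0,"y":0,"z":-0.3,"ax":0,"ay":0,"az":0},{"jaw":110,"x":0,"y":0,"z":0,"ax":0,"ay":0,"az":0}]'
python3 -c "
from h import *
print(L(sense()['tcp_pos']))"
```

```text
time_s: 11.78
tcp_pos: [0.5015, -0.1131, 0.0865]
ee_rot: [[-0.199, -0.98, 0.004], [-0.98, 0.199, -0.004], [0.003, -0.005, -1.0]]
wrist_force: [-0.7, 0.8, -0.1]
gripper_width: 0.57
[[ -7.55866633 -70.33263658]]
```

```bash
python3 -m inch '[{"jaw":110,"x":0,"y":-0.03,"z":-0.25,"ax":0,"ay":0,"az":-0.1},{"jaw":110,"x":0,"y":0,"z":-0.25,"ax":0,"ay":0,"az":0},{"jaw":110,"x":0,"y":0,"z":-0.2,"ax":0,"ay":0,"az":0},{"jaw":110,"x":0,"y":0,"z":0,"ax":0,"ay":0,"az":0}]'
python3 -c "
from h import *
print(L(sense()['tcp_pos']))"
```

```text
time_s: 12.28
tcp_pos: [0.5023, -0.114, 0.0438]
ee_rot: [[-0.216, -0.976, 0.008], [-0.976, 0.216, -0.004], [0.002, -0.008, -1.0]]
wrist_force: [-1.1, -0.2, -0.3]
gripper_width: 0.571
[[ -6.53016241 -71.07746814]]
```

```bash
python3 -m inch '[{"jaw":110,"x":0,"y":0,"z":-0.07,"ax":0,"ay":0.04,"az":0},{"jaw":110,"x":0,"y":0,"z":-0.05,"ax":0,"ay":0,"az":0},{"jaw":110,"x":0,"y":0,"z":0,"ax":0,"ay":0,"az":0},{"jaw":110,"x":0.014,"y":0.063,"z":0,"ax":0,"ay":0,"az":0},{"jaw":110,"x":0.014,"y":0.063,"z":0,"ax":0,"ay":0,"az":0},{"jaw":110,"x":0.014,"y":0.063,"z":0,"ax":0,"ay":0,"az":0},{"jaw":110,"x":0.014,"y":0.063,"z":0,"ax":0,"ay":0,"az":0},{"jaw":110,"x":0,"y":0,"z":0,"ax":0,"ay":0,"az":0}]'
python3 -c "
from h import *
print(L(sense()['tcp_pos']))"
```

```text
time_s: 13.28
tcp_pos: [0.5073, -0.0977, 0.0377]
ee_rot: [[-0.216, -0.976, 0.004], [-0.976, 0.216, -0.004], [0.003, -0.005, -1.0]]
wrist_force: [1.3, 0.5, -0.9]
gripper_width: 0.572
[[ -5.20442057 -54.02737161]]
```

```bash
python3 -m inch '[{"jaw":110,"x":0.006,"y":0.027,"z":-0.035,"ax":0,"ay":0,"az":0},{"jaw":110,"x":0.006,"y":0.027,"z":0,"ax":0,"ay":0,"az":0},{"jaw":110,"x":0.006,"y":0.027,"z":0,"ax":0,"ay":0,"az":0},{"jaw":110,"x":0.006,"y":0.027,"z":0,"ax":0,"ay":0,"az":0},{"jaw":110,"x":0.006,"y":0.027,"z":0,"ax":0,"ay":0,"az":0},{"jaw":110,"x":0.006,"y":0.027,"z":0,"ax":0,"ay":0,"az":0},{"jaw":110,"x":0.006,"y":0.027,"z":0,"ax":0,"ay":0,"az":0},{"jaw":110,"x":0.006,"y":0.027,"z":0,"ax":0,"ay":0,"az":0},{"jaw":110,"x":0.006,"y":0.027,"z":0,"ax":0,"ay":0,"az":0},{"jaw":110,"x":0,"y":0,"z":0,"ax":0,"ay":0,"az":0}]'
python3 -c "
from h import *
print(L(sense()['tcp_pos']))"
```

```text
time_s: 14.52
tcp_pos: [0.5109, -0.0825, 0.0357]
ee_rot: [[-0.216, -0.976, 0.004], [-0.976, 0.216, -0.004], [0.003, -0.005, -1.0]]
wrist_force: [-0.7, -0.0, 0.6]
gripper_width: 0.572
[[ -5.06701919 -38.43477563]]
```

```bash
python3 -m inch '[{"jaw":110,"x":0.005,"y":0.02,"z":0,"ax":0,"ay":0,"az":0},{"jaw":110,"x":0.005,"y":0.02,"z":0,"ax":0,"ay":0,"az":0},{"jaw":110,"x":0.003,"y":0.013,"z":0,"ax":0,"ay":0,"az":0},{"jaw":110,"x":0,"y":0,"z":0,"ax":0,"ay":0,"az":0}]'
python3 -c "
from h import *
print(L(sense()['tcp_pos']))"
python3 -m inch '[{"jaw":110,"x":-0.03,"y":-0.13,"z":0,"ax":0,"ay":0,"az":0},{"jaw":110,"x":-0.03,"y":-0.13,"z":0,"ax":0,"ay":0,"az":0},{"jaw":110,"x":-0.03,"y":-0.13,"z":0.1,"ax":0,"ay":0,"az":0},{"jaw":110,"x":0,"y":0,"z":0.4,"ax":0,"ay":0,"az":0},{"jaw":110,"x":0,"y":0,"z":0.5,"ax":0,"ay":0,"az":0},{"jaw":110,"x":0,"y":-0.2,"z":0.5,"ax":0,"ay":0,"az":0},{"jaw":110,"x":-0.08,"y":-0.6,"z":0.3,"ax":0,"ay":0,"az":0},{"jaw":160,"x":-0.1,"y":-0.7,"z":0,"ax":0,"ay":0,"az":0},{"jaw":255,"x":-0.1,"y":-0.7,"z":0,"ax":0,"ay":0,"az":0},{"jaw":255,"x":-0.1,"y":-0.7,"z":0,"ax":0,"ay":0,"az":0},{"jaw":255,"x":-0.1,"y":-0.7,"z":0,"ax":0,"ay":0,"az":0},{"jaw":255,"x":0,"y":0,"z":0,"ax":0,"ay":0,"az":0}]'
python3 - <<'E'
from m2 import *
snap('top','top9');snap('side','side9')
silh("9",(353,243),(312,250))
E
```

```text
time_s: 15.02
tcp_pos: [0.5116, -0.0791, 0.0356]
ee_rot: [[-0.216, -0.976, 0.004], [-0.976, 0.216, -0.004], [0.003, -0.005, -1.0]]
wrist_force: [0.1, -0.1, -0.1]
gripper_width: 0.568
[[ -5.08040537 -34.90485223]]
time_s: 16.52
tcp_pos: [0.4732, -0.3312, 0.1514]
ee_rot: [[-0.218, -0.976, 0.008], [-0.976, 0.218, -0.006], [0.004, -0.01, -1.0]]
wrist_force: [-0.3, 0.4, -0.3]
gripper_width: 0.083
top x -4.7 len 102.9 width 41.4 y -1.0 ang -3.9 half 0.94
side x -6.9 len 109.1 width 49.3 y 1.9 ang -3.33 half 0.84
```

View pics/s9.png

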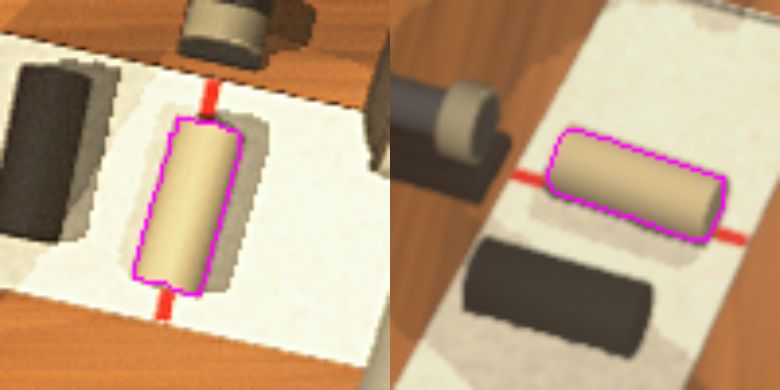

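The pale core is centred: y is about -1 mm in the top view and about -0.7 mm in the side view after correcting its offset, with the axis about 4° off the line. Next is the button.

```bash
python3 -m inch '[{"jaw":255,"x":-0.15,"y":-0.29,"z":0,"ax":0,"ay":0,"az":0},{"jaw":255,"x":-0.15,"y":-0.29,"z":-0.2,"ax":0,"ay":0,"az":0},{"jaw":255,"x":0,"y":0,"z":-0.3,"ax":0,"ay":0,"az":0},{"jaw":255,"x":0,"y":0,"z":-0.3,"ax":0,"ay":0,"az":0},{"jaw":255,"x":0,"y":0,"z":-0.25,"ax":0,"ay":0,"az":0},{"jaw":255,"x":0,"y":0,"z":0,"ax":0,"ay":0,"az":0}]'
python3 -c "
from h import *
im=snap('side','side10');cv2.imwrite('pics/c10.png',cv2.resize(im[90:250,280:480,::-1],None,fx=4,fy=3.75))"
```

```text
time_s: 17.38
tcp_pos: [0.4525, -0.3649, 0.0845]
ee_rot: [[-0.213, -0.977, 0.006], [-0.977, 0.213, -0.004], [0.003, -0.007, -1.0]]
wrist_force: [-0.6, 0.5, -0.1]
gripper_width: 0.001
```

View pics/c10.png

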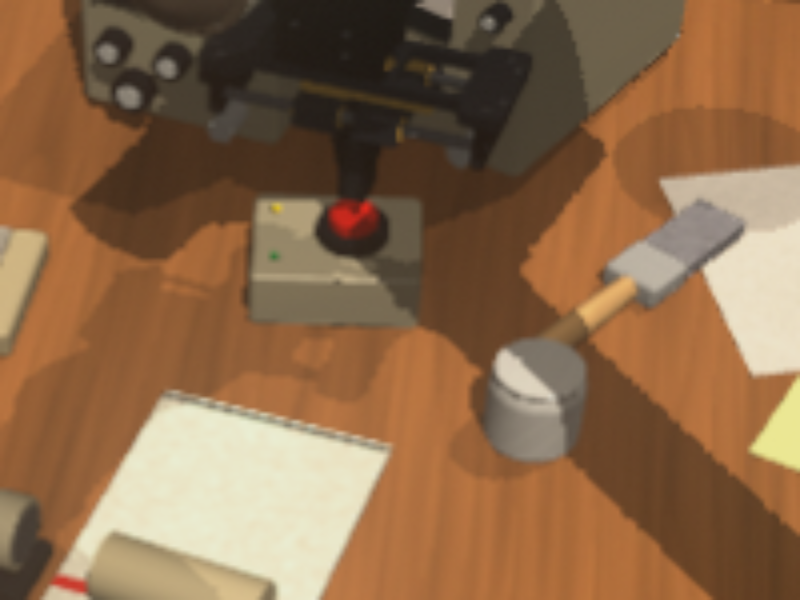

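The fingertips at (353,195) in the crop are directly above the red button at (352,218). I lower in small steps and watch the force.

```bash
python3 -m inch '[{"jaw":255,"x":0,"y":0,"z":-0.12,"ax":0,"ay":0,"az":0},{"jaw":255,"x":0,"y":0,"z":-0.12,"ax":0,"ay":0,"az":0},{"jaw":255,"x":0,"y":0,"z":-0.05,"ax":0,"ay":0,"az":0}]'|grep -E "tcp|wrist"
python3 -m inch '[{"jaw":255,"x":0,"y":0,"z":-0.05,"ax":0,"ay":0,"az":0}]'|grep -E "tcp|wrist"
python3 -m inch '[{"jaw":255,"x":0,"y":0,"z":-0.05,"ax":0,"ay":0,"az":0}]'|grep -E "tcp|wrist"
python3 -m inch '[{"jaw":255,"x":0,"y":0,"z":-0.05,"ax":0,"ay":0,"az":0}]'|grep -E "tcp|wrist"
```

```text
tcp_pos: [0.4542, -0.3657, 0.0685]
wrist_force: [0.1, -0.3, 0.4]
tcp_pos: [0.4544, -0.3657, 0.0656]
wrist_force: [-0.7, 0.8, 3.1]
tcp_pos: [0.4544, -0.3657, 0.0629]
wrist_force: [-1.2, 0.9, 3.5]
tcp_pos: [0.4544, -0.3658, 0.0612]
wrist_force: [-3.9, 5.8, 18.6]
```

The button bottomed out at 18.6 N after about 6 mm of travel. I hold briefly, release, and go up clear.

```bash
python3 -m inch '[{"jaw":255,"x":0,"y":0,"z":0,"ax":0,"ay":0,"az":0}]'|grep -E "tcp|wrist"
python3 -m inch '[{"jaw":255,"x":0,"y":0,"z":0.2,"ax":0,"ay":0,"az":0},{"jaw":255,"x":0,"y":0,"z":0.4,"ax":0,"ay":0,"az":0},{"jaw":255,"x":0,"y":0,"z":0.5,"ax":0,"ay":0,"az":0},{"jaw":255,"x":0,"y":0,"z":0.2,"ax":0,"ay":0,"az":0},{"jaw":255,"x":0,"y":0,"z":0,"ax":0,"ay":0,"az":0},{"jaw":255,"x":0,"y":0,"z":0,"ax":0,"ay":0,"az":0}]'
python3 - <<'E'
from m2 import *
a=snap('top','topA');b=snap('side','sideA')
silh("A",(353,243),(312,250))
print("dark now/start",[rectz(dark(np.load(f"pics/top{t}.npy"),(313,232)),camera_params("top"),.03) for t in "A0"])
cv2.imwrite("pics/fin.png",np.hstack([cv2.resize(a[:,:,::-1],(400,300)),cv2.resize(b[:,:,::-1],(400,300))]))
E
```

```text
tcp_pos: [0.4544, -0.3658, 0.062]
wrist_force: [-2.0, 1.3, 4.2]
time_s: 19.05
tcp_pos: [0.4541, -0.3653, 0.1417]
ee_rot: [[-0.211, -0.977, 0.011], [-0.977, 0.211, -0.007], [0.004, -0.012, -1.0]]
wrist_force: [0.4, -0.5, -0.2]
gripper_width: 0.003
top x -4.9 len 102.4 width 41.6 y -0.9 ang -3.7 half 0.87
side x -6.9 len 109.1 width 49.2 y 2.0 ang -3.08 half 0.84
dark now/start [(array([551.2,  40.4]), array([102.8,  42.7]), -11.73), (array([551.3,  40.9]), array([102.8,  41.9]), -11.46)]
```

View pics/fin.png

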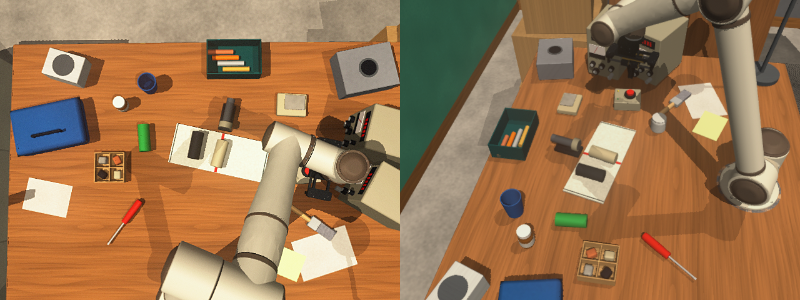

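Everything is in place and the robot touches nothing, so I hand in.

```bash
python3 -c "
from station import *
print(finish_job())"
```

```text
the job is handed in; nothing more can be done
None
```

I rolled the pale core onto the red line by pushing it with the spread fingertips on its upper half, then pressed the count button and handed the job in. I can't see a verdict.

- **Pale core:** the last pictures put its centre 0.9 mm from the line's middle across it and about 5 mm along it. Its axis is about 3–4° off the line.
- **View disagreement:** the side camera read +2.0 mm across the line, where the top camera read -0.9 mm. The side camera shows the red line itself about 2.6 mm off in the same direction, so the two agree once that is taken out, and both are well inside 8 mm.
- **Rolling:** I couldn't measure the core's rotation directly. I judged that it rolls because it coasted clear of the fingers after a brisker push.
- **Button:** it went down about 6 mm until it bottomed at 18.6 N. I then released it and withdrew about 75 mm above it. I did not measure the button's own travel.
- **Dark core and bystanders:** the dark core moved less than 1 mm by measurement. The other things look unmoved in the final pictures, but I did not measure them.
- **Robot at hand-in:** wrist force was near zero and the clock was at about 19 s of the 64 s allowed.

One early descent went too fast and drifted 12 mm sideways with a 2° tilt. Nothing was touched, and I corrected it before the first contact with the core.

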